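Turn the spice carousel until the salt shaker stands at the tab

ROBOT

A 7-joint arm with a two-finger parallel gripper is mounted at the origin on a cart in front of the work surface, level with it; the furniture and walls round the work are solid. World frame = base frame: x ahead of the robot, y to its left, z up, the work surface at z = 0. Lengths are in m, angles in rad, forces in N, time in s.
With the tool pointing down it reaches from about 0.4 to 0.875 m from the base axis. Payload 6.5 kg.
Tool frame: the origin (TCP) lies midway between the tips of the shut fingers; the grasp point (between the pads) lies 19 mm behind it; z points along the fingers, y is the direction in which the jaws open and shut (so a half turn about z gives the same grasp; the last joint's range is limited). The gripper opens to 88 mm and grips with 3 to 60 N. Pads are 18 mm wide; open, the fingers measure 123 mm over their backs; the gripper's body (75 mm by 187 mm) begins 45 mm behind the grasp point.
Start: joints at [-1.265, 0.536, -0.004, 1.538, 0.003, 1.067, -0.071], TCP at [0.236, 0.606, 0.239] pointing down, gripper open.
Joint ranges: [-2.7, 2.7], [-0.37, 2.16], [-1.27, 1.26], [0.24, 2.4], [-1.31, 4.45], [0.19, 1.91], [-2.76, 2.76]. Speed limits (rad/s): [2.39, 2.39, 3.14, 3.14, 3.14, 3.14, 3.14].

INTERFACE

Orientations are given as a unit quaternion [w, x, y, z].
In Python, from plant import bot gives the robot as it stands.
- The arm moves only by the tool carry_out, never from a script. Its argument "series" is a list of rows, each a list of 3 entries, a list of its own where there are three numbers: the closure in counts, from 0 (fully open) to 255 (shut), then the shift along the tool's x, y, z in m, then the turn about the tool's z in degrees. A call has 1 to 10 rows; each row is the pose to reach, as a shift and turn from the pose measured when the call began, along the tool's axes at that moment; what a row does not reach only later rows make up. A row lasts 1/8 s, in which the tool goes at most 62.5 mm and 10.7 degrees, less where a joint would pass 70% of its speed; a pose out of reach is approached as far as the arm can. A call with a gripper value outside its range is refused whole. The fingers move at their own pace and stop on an object; "squeeze" is the grip in N (left out, the last holds). Time passes only in rows, so rows that repeat a pose let the fingers close. It gives the time, the measured TCP pose, the force and the opening at its end, in the units of the state.
- bot.read_state(): the state, without advancing time (a new reading comes with each control period).
- bot.read_camera(name): name is "side" or "top" or "wrist"; returns the picture (400x640x3 uint8, red, green, blue); there is no depth.
- bot.camera_info(name): a dict with "fx", "fy", "cx", "cy" (pixels), "pose" (4x4, takes a point from camera to world coordinates). Camera axes: x right, y down, z forward; pixel columns grow to the right and rows downward; lengths in m; the calibration is good to about 2 mm. The wrist camera is an equidistant fisheye: a pixel r from the principal point sees the ray r / f radians off the axis. A picture is of the moment at which its call begins: read the wrist's pose just before it. camera_info takes no time and is no camera call; for the wrist camera it gives the pose at the moment of the call.
- bot.hand_in(): hands the job in, once; it reports no verdict.
Trained networks look in the newest picture that a camera, given by its name, has taken for a name from the list of things; names that differ only in an ending like _2 or _b are one class to them, and where a whole thing is asked for, a point or a joint stands for the part that bears it (a point fixed in the world has none). Each returns a list of dicts, best first, with "confidence" (0 to 1); they miss things now and then, are a little off and sometimes report something else, mostly with a low value. They report only what shows in the picture. A call takes as long as a camera call. They do not tell look-alikes from the thing itself.
- bot.find_in(label, camera): "box" ([left, top, width, height] in pixels, round what is visible of it).
- bot.tip_of(label, camera): "centre" ([column, row] in pixels: a listed point, or the origin of a listed thing).
The state is a dict: "time_s": time; "joint_pos": joint angles; "joint_vel": joint speeds; "joint_torque": joint torques, N m; "tcp_pos": TCP position; "eef_rot": TCP orientation; "ft_force": force on the tool from outside, world axes, zero at the start; "wrist_torque": the same for the moment, N m; "finger_gap": finger opening in m.
Only numpy, scipy, OpenCV 4.12 (cv2) and the standard library are available. Lean on these libraries where they do the work, as an engineer would, in place of code of your own. Each camera call takes 0.05 s, during which the arm holds its last target.

TASK

Turn the spice carousel by pushing one of the arms of its steel cross sideways with a finger, until the clear salt shaker with the domed grey cap stands at the fixed steel tab on the carousel's foot, in line with it. Push gently and grip nothing: the jars and bottles only ride round, so do not touch them, and all of them must stay standing on the tray. Finish with the carousel at rest and the hand clear of it.

Things in the scene. Friction and masses are not known exactly. Their poses are not given: they have to be found in the camera images.
- carousel: Fixed foot of the carousel: wooden disc 150 mm across, 10 mm high. Origin at the centre of its underside, on the vertical turning axis. A steel tab 26 mm wide runs from it along its own -x axis, out under the tray to 138 mm from the axis, where the end turns up to 27 mm height: the only part seen outside the tray.
- tray (a joint): Turn of the tray with cross and compartments, rad, anticlockwise seen from above, about the axis through carousel; range -7 to 7. At 0 the arms and dividers lie at 45, 135, 225 and 315 degrees from the foot's +x axis. It turns stiffly (friction about 0.05 N m with damping 0.25 N m s/rad, so 1 to 4 N at an arm) and stays where it is left.
- tray_floor (a point): Centre of the tray's inner floor, on the turning axis, 20 mm above the worktop. The tray is a wooden dish 210 mm across, rim 32 mm above the worktop, with four low radial dividers 4 mm thick, up to 40 mm above the worktop, each below an arm. Beware: a wall cabinet hangs behind on the left (y over -0.07, x over 0.60, z over 0.47), its door handle at x 0.57, y -0.03, z over 0.52.
- cross_hub (a point): Crossing of the arms. Steel column (18 mm thick) with a four-arm cross on top, turning with the tray. Arms: round level bars 12 mm thick, axis 162 mm above the worktop, reaching 100 mm from the turning axis, with 18 mm balls on the ends. Hub 30 mm across, top at 174 mm. Free air below the arms down to the jar tops, at most 126 mm above the worktop. This point is on the turning axis, 162 mm up.
- arm1_end (a point): Centre of the ball on the end of arm 1 of the cross, 100 mm from the turning axis, 162 mm above the worktop; turns with the tray. Arms 1 to 4 follow one another anticlockwise at 90 degrees.
- arm2_end (a point): Centre of the ball on the end of arm 2 of the cross, 100 mm from the turning axis, 162 mm above the worktop; turns with the tray. Arms 1 to 4 follow one another anticlockwise at 90 degrees.
- arm3_end (a point): Centre of the ball on the end of arm 3 of the cross, 100 mm from the turning axis, 162 mm above the worktop; turns with the tray. Arms 1 to 4 follow one another anticlockwise at 90 degrees.
- arm4_end (a point): Centre of the ball on the end of arm 4 of the cross, 100 mm from the turning axis, 162 mm above the worktop; turns with the tray. Arms 1 to 4 follow one another anticlockwise at 90 degrees.
- salt_shaker: Salt shaker: clear body, domed grey perforated cap, 44 mm across, 90 mm high. Stands loose in one of the three compartments not at the tab, about 64 mm from the turning axis and up to 20 mm off its compartment's middle line. Origin at the centre of its underside, z up; its yaw means nothing. It rides round with the tray without slipping.
- spice_jar: Spice jar with a dark screw cap, 41 mm across, 105 mm high, loose in the compartment that is at the tab at the start. Origin at the centre of its underside.
- spice_jar_b: Spice jar with a dark screw cap, 41 mm across, 105 mm high, loose in another compartment. Origin at the centre of its underside.
- dropper_bottle: Small brown bottle with a black dropper top, 33 mm across, 102 mm high, loose in another compartment. Origin at the centre of its underside.
Not all that is in view belongs to the job. What is shaped like the salt_shaker but orange is not meant.

How it is judged:
By the outcome, as a careful person would: the job done as asked, in the order asked, and still so for the second after the job is handed in, with the robot touching nothing.
It also fails if it takes over 72 s, if anything falls off the work surface, if the arm or the gripper's body presses on something with over 40 N, if the wrist force passes 120 N, or if a joint passes its speed limit or range.

## Working session

There is one attempt and no reset: what is moved stays moved. The work goes in short steps, Python scripts to look and compute and a tool call to move; the robot and the scene stay as the last step left them, time stands still between calls to the robot, and variables do not carry over. Pictures are saved under pics/ and viewed, and the job is handed in when it is done.

Besides the shell and the picture viewer there is one more tool, called after "Emit:" by a JSON object that holds its "fn" and its "kwargs", one argument or row to a line. carry_out: Moves the arm, as the interface text tells. Its arguments: {"type":"object","properties":{"series":{"type":"array","items":{"type":"array"}},"squeeze":{"type":"number"}},"required":["series"]}

```bash
mkdir -p pics; python3 - <<'E'
from plant import bot
import cv2,numpy as np
s=bot.read_state()
for k,v in s.items(): print(k,np.round(v,4))
for c in ["side","top","wrist"]:
    im=bot.read_camera(c); cv2.imwrite(f"pics/{c}0.png",im[:,:,::-1])
    i=bot.camera_info(c); print(c,i['fx'],i['fy'],i['cx'],i['cy'],np.round(i['pose'],3).tolist())
    if c!="wrist":
      for l in ["carousel","tray_floor","cross_hub","arm1_end","arm2_end","arm3_end","arm4_end","salt_shaker","spice_jar","dropper_bottle"]:
        print(c,l,[(np.round(d['centre']).tolist(),round(d['confidence'],2)) for d in bot.tip_of(l,c)][:5])
print(bot.read_state()['time_s'])
E
```

```text
time_s 0.0
joint_pos [-1.2652  0.5371 -0.0044  1.5388  0.0026  1.0673 -0.0712]
joint_vel [ 0.0001  0.0014 -0.0001  0.0007 -0.0002 -0.0017 -0.0011]
joint_torque [-0.00000e+00 -5.70987e+01  9.91300e-01 -2.51594e+01 -5.62000e-02
  1.81000e-02  2.00000e-04]
tcp_pos [0.236  0.605  0.2379]
eef_rot [-1.000e-04  1.848e-01  9.828e-01 -8.000e-04]
ft_force [ 0.2724 -0.4831  0.0863]
wrist_torque [0.0252 0.0142 0.0427]
finger_gap 0.0877
side 520.8565915648876 520.8565915648876 313.6385623151433 187.44746421952487 [[0.888, -0.208, 0.41, 0.268], [-0.459, -0.362, 0.811, -0.907], [-0.021, -0.909, -0.417, 0.495], [0.0, 0.0, 0.0, 1.0]]
side carousel [([268.0, 249.0], 0.81)]
side tray_floor [([266.0, 244.0], 0.92)]
side cross_hub [([261.0, 163.0], 0.7), ([262.0, 221.0], 0.66)]
side arm1_end [([288.0, 147.0], 0.88), ([275.0, 256.0], 0.69)]
side arm2_end [([212.0, 160.0], 0.62)]
side arm3_end [([228.0, 187.0], 0.79)]
side arm4_end [([319.0, 176.0], 0.94)]
side salt_shaker [([388.0, 209.0], 0.6), ([377.0, 228.0], 0.56)]
side spice_jar [([232.0, 250.0], 0.92), ([274.0, 258.0], 0.75)]
side dropper_bottle [([
[... 247 characters left out ...]
, 0.96)]
top tray_floor [([320.0, 233.0], 0.9)]
top cross_hub [([320.0, 234.0], 0.62)]
top arm1_end [([287.0, 195.0], 0.89), ([348.0, 242.0], 0.2)]
top arm2_end [([276.0, 266.0], 0.79), ([323.0, 212.0], 0.57)]
top arm3_end [([351.0, 271.0], 0.64)]
top arm4_end [([361.0, 205.0], 0.63), ([352.0, 274.0], 0.36)]
top salt_shaker [([337.0, 148.0], 0.9), ([312.0, 119.0], 0.8), ([324.0, 212.0], 0.53)]
top spice_jar [([316.0, 264.0], 0.78), ([348.0, 244.0], 0.77)]
top dropper_bottle [([296.0, 227.0], 0.5)]
wrist 309.70691628693146 309.70691628693146 318.7982596385909 204.29266460940812 [[0.363, 0.898, 0.248, 0.173], [0.932, -0.35, -0.097, 0.63], [0.0, 0.267, -0.964, 0.385], [0.0, 0.0, 0.0, 1.0]]
1.15
```

View pics/side0.png

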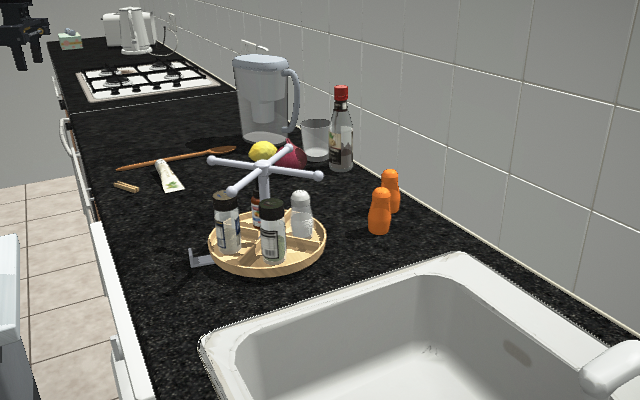

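View pics/top0.png

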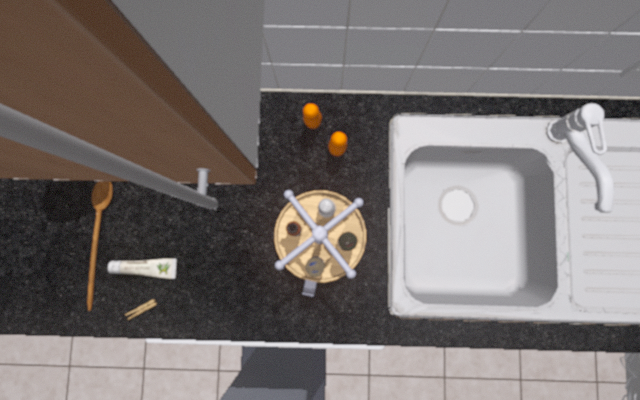

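```bash
python3 - <<'E'
import cv2
a=cv2.imread("pics/side0.png")[100:320,150:410]; cv2.imwrite("pics/side0z.png",cv2.resize(a,None,fx=2.7,fy=2.7,interpolation=3))
a=cv2.imread("pics/top0.png")[90:310,240:420]; cv2.imwrite("pics/top0z.png",cv2.resize(a,None,fx=2.7,fy=2.7,interpolation=3))
E
```

```text
(no output)
```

View pics/side0z.png

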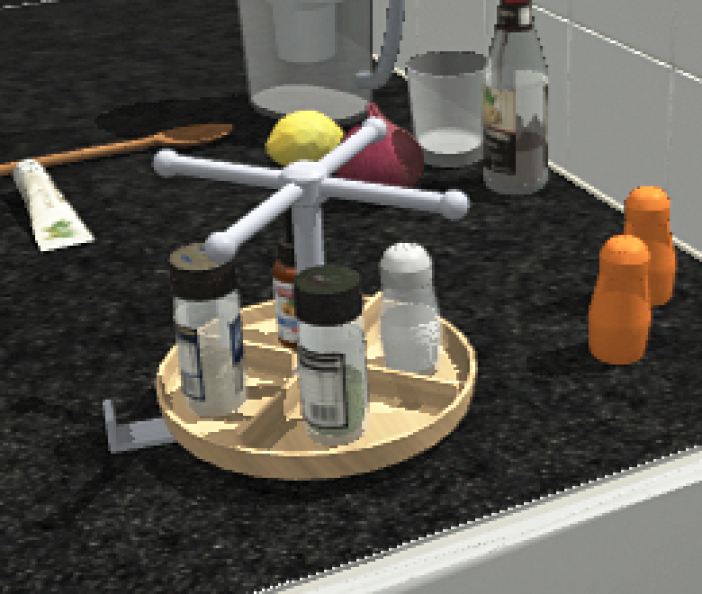

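View pics/top0z.png

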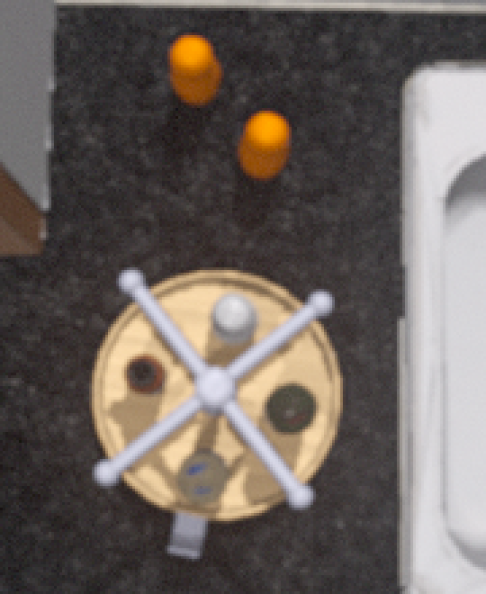

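```bash
cat > h.py <<'E'
from plant import bot
import cv2,numpy as np
def ray(c,p):
    i=bot.camera_info(c); P=np.array(i['pose'])
    d=np.array([(p[0]-i['cx'])/i['fx'],(p[1]-i['cy'])/i['fy'],1.]); d/=np.linalg.norm(d)
    return P[:3,3],P[:3,:3]@d
def atz(c,p,z):
    o,d=ray(c,p); return o+d*(z-o[2])/d[2]
def tri(ps,pt):
    o1,d1=ray('side',ps);o2,d2=ray('top',pt)
    A=np.stack([d1,-d2],1);t=np.linalg.lstsq(A,o2-o1,rcond=None)[0]
    a=o1+d1*t[0];b=o2+d2*t[1];return (a+b)/2,np.linalg.norm(a-b)
def proj(c,X):
    i=bot.camera_info(c);P=np.linalg.inv(np.array(i['pose']));x=P[:3,:3]@X+P[:3,3]
    return x[0]/x[2]*i['fx']+i['cx'],x[1]/x[2]*i['fy']+i['cy']
E
python3 - <<'E'
from h import *
z=lambda x,y:(240+x/2.7,90+y/2.7); s=lambda x,y:(150+x/2.7,100+y/2.7)
r=lambda a:np.round(a,4).tolist()
T=dict(hub=(z(214,388),s(301,178)),e1=(z(131,282),s(375,129)),e2=(z(105,472),s(167,163)),e3=(z(300,496),s(219,246)),e4=(z(320,302),s(455,205)))
for k,(a,b) in T.items():
    p,e=tri(b,a);print(k,r(p),r(e),r(atz('top',a,.162)))
print('tri saltcap top',[r(v) for v in tri(s(406,248),z(233,308))])
print('tri tab',[r(v) for v in tri(s(108,404),z(183,557))], r(atz('top',z(183,557),.027)), r(atz('side',s(108,404),.027)))
print('floor top', r(atz('top',(320,233),.02)),'side',r(atz('side',(266,244),.02)), 'foot',r(atz('top',(317,235),0)))
c=atz('top',z(214,388),.162)
for n,q in [('cap',atz('top',z(233,314),.082)),('tabtip',atz('top',z(184,552),.027)),('saltbase side',atz('side',s(409,360),.02))]:
    print(n,r(q),r(np.hypot(*(q-c)[:2])),np.degrees(np.arctan2((q-c)[1],(q-c)[0])))
for k in['e1','e2','e3','e4']:
    q=atz('top',T[k][0],.162);print(k,r(np.hypot(*(q-c)[:2])),np.degrees(np.arctan2((q-c)[1],(q-c)[0])))
E
```

```text
hub [0.5551, -0.1504, 0.1671] 0.0033 [0.5568, -0.1509, 0.162]
e1 [0.6334, -0.0871, 0.1642] 0.0009 [0.6341, -0.0871, 0.162]
e2 [0.4928, -0.0726, 0.1627] 0.0021 [0.4938, -0.0728, 0.162]
e3 [0.479, -0.2148, 0.1645] 0.0025 [0.4801, -0.2154, 0.162]
e4 [0.6212, -0.2274, 0.1634] 0.0021 [0.6224, -0.228, 0.162]
tri saltcap top [[0.6199, -0.1627, 0.1094], 0.0046]
tri tab [[0.4213, -0.127, 0.032], 0.0022] [0.4197, -0.1266, 0.027] [0.424, -0.119, 0.027]
floor top [0.5637, -0.1506, 0.02] side [0.5502, -0.155, 0.02] foot [0.5595, -0.1434, 0.0]
cap [0.6201, -0.1637, 0.082] 0.0645 -11.494399125655349
tabtip [0.4238, -0.1273, 0.027] 0.1351 169.93844105798206
saltbase side [0.6219, -0.1517, 0.02] 0.0651 -0.7719311189411032
e1 0.1002 39.566284411875536
e2 0.1003 128.931232379614
e3 0.1002 -139.9651774070022
e4 0.1012 -49.634919178678715
```

```bash
cat >> h.py <<'E'
from scipy.spatial.transform import Rotation as R
C=np.array([.5565,-.151])
def tool():
    s=bot.read_state();q=s['eef_rot'];return np.array(s['tcp_pos']),R.from_quat([q[1],q[2],q[3],q[0]]).as_matrix(),s
def yaw(M): return np.degrees(np.arctan2(M[1,1],M[0,1]))  # azimuth of tool y
def row(p,yw):
    t,M,_=tool(); d=M.T@(np.array(p)-t); a=(yaw(M)-yw+180)%360-180  # tool z down: + turn lowers azimuth
    return [round(v,3) for v in d],round(a,1)
E
python3 - <<'E'
from h import *
for n,p in [('pitcher',(263,142)),('glass',(315,162)),('bottle',(341,172)),('onion',(292,165)),('lemon',(262,160))]:
    print(n,np.round(atz('side',p,0),3))
print(np.round(atz('side',(262,55),.25),3))
t,M,s=tool();print(yaw(M))
# arc
a0=np.degrees(np.arctan2(t[1],t[0]))
A=np.linspace(a0,-22,20)[1:]
for k,a in enumerate(A):
    u=(k+1)/19; r=.649+(.5-.649)*min(1,u*1.8)
    print(k,np.round([r*np.cos(np.radians(a)),r*np.sin(np.radians(a))],3),row([r*np.cos(np.radians(a)),r*np.sin(np.radians(a)),.26],a))
E
```

```text
pitcher [ 0.771  0.401 -0.   ]
glass [0.828 0.192 0.   ]
bottle [0.853 0.102 0.   ]
onion [0.769 0.203 0.   ]
lemon [0.716 0.273 0.   ]
[0.766 0.355 0.25 ]
68.69733528736901
0 [0.279 0.57 ] ([np.float64(-0.053), np.float64(-0.017), np.float64(-0.021)], np.float64(4.8))
1 [0.318 0.533] ([np.float64(-0.103), np.float64(-0.038), np.float64(-0.021)], np.float64(9.5))
2 [0.353 0.493] ([np.float64(-0.15), np.float64(-0.062), np.float64(-0.021)], np.float64(14.3))
3 [0.384 0.451] ([np.float64(-0.194), np.float64(-0.09), np.float64(-0.021)], np.float64(19.1))
4 [0.41  0.408] ([np.float64(-0.234), np.float64(-0.121), np.float64(-0.021)], np.float64(23.9))
5 [0.432 0.363] ([np.float64(-0.27), np.float64(-0.155), np.float64(-0.021)], np.float64(28.6))
6 [0.449 0.318] ([np.float64(-0.303), np.float64(-0.191), np.float64(-0.021)], np.float64(33.4))
7 [0.462 0.272] ([np.float64(-0.331), np.float64(-0.229), np.float64(-0.021)], np.float64(38.2))
8 [0.47  0.227] ([np.float64(-0.356), np.float64(-0.268), np.float64(-0.021)], np.float64(43.0))
9 [0.474 0.182] ([np.float64(-0.376), np.float64(-0.308), 
[... 226 characters left out ...]
(57.3))
12 [0.497 0.058] ([np.float64(-0.442), np.float64(-0.416), np.float64(-0.021)], np.float64(62.1))
13 [0.5   0.016] ([np.float64(-0.46), np.float64(-0.453), np.float64(-0.021)], np.float64(66.8))
14 [ 0.499 -0.025] ([np.float64(-0.474), np.float64(-0.492), np.float64(-0.021)], np.float64(71.6))
15 [ 0.496 -0.067] ([np.float64(-0.486), np.float64(-0.532), np.float64(-0.021)], np.float64(76.4))
16 [ 0.488 -0.108] ([np.float64(-0.494), np.float64(-0.573), np.float64(-0.021)], np.float64(81.2))
17 [ 0.478 -0.148] ([np.float64(-0.499), np.float64(-0.614), np.float64(-0.021)], np.float64(85.9))
18 [ 0.464 -0.187] ([np.float64(-0.5), np.float64(-0.656), np.float64(-0.021)], np.float64(90.7))
```

Emit:
{"fn": "carry_out", "kwargs": {
  "series": [
    [255, [-0.05, -0.02, 0], 5],
    [255, [-0.1, -0.04, 0], 10],
    [255, [-0.147, -0.067, 0], 15],
    [255, [-0.19, -0.1, 0], 20],
    [255, [-0.228, -0.135, 0], 25],
    [255, [-0.262, -0.172, 0], 30],
    [255, [-0.292, -0.21, 0], 35],
    [255, [-0.32, -0.25, 0], 40],
    [255, [-0.345, -0.29, 0], 45],
    [255, [-0.365, -0.33, 0], 50]
  ],
  "squeeze": 10
}}

```text
time_s: 2.4
tcp_pos: [0.4568, 0.1639, 0.239]
eef_rot: [0.0, 0.584, 0.812, 0.0]
ft_force: [0.3, 0.4, 0.0]
finger_gap: 0.0005
```

```bash
python3 - <<'E'
from h import *
t,M,s=tool();print(t,yaw(M),s['time_s'],np.round(s['joint_pos'],2),s['finger_gap'],s['ft_force'])
a0=np.degrees(np.arctan2(t[1],t[0]));r0=np.hypot(*t[:2])
A=np.linspace(a0,-20,11)[1:]
for k,a in enumerate(A):
    r=r0+(.45-r0)*(k+1)/10
    print(k,np.round([r*np.cos(np.radians(a)),r*np.sin(np.radians(a))],3),row([r*np.cos(np.radians(a)),r*np.sin(np.radians(a)),.24],a))
E
```

```text
[0.4567996  0.16389218 0.23900983] 18.506025650923263 2.4 [-0.71  0.26  0.32  1.98 -0.1   0.92 -0.01] 0.0005130986639517197 [0.30414066 0.42024829 0.03701502]
0 [0.464 0.131] ([np.float64(-0.033), np.float64(-0.004), np.float64(-0.001)], np.float64(2.7))
1 [0.468 0.098] ([np.float64(-0.066), np.float64(-0.01), np.float64(-0.001)], np.float64(6.7))
2 [0.47  0.065] ([np.float64(-0.098), np.float64(-0.019), np.float64(-0.001)], np.float64(10.7))
3 [0.47  0.032] ([np.float64(-0.13), np.float64(-0.029), np.float64(-0.001)], np.float64(14.7))
4 [ 0.468 -0.001] ([np.float64(-0.16), np.float64(-0.042), np.float64(-0.001)], np.float64(18.6))
5 [ 0.463 -0.033] ([np.float64(-0.189), np.float64(-0.057), np.float64(-0.001)], np.float64(22.6))
6 [ 0.456 -0.065] ([np.float64(-0.217), np.float64(-0.073), np.float64(-0.001)], np.float64(26.6))
7 [ 0.447 -0.095] ([np.float64(-0.243), np.float64(-0.092), np.float64(-0.001)], np.float64(30.6))
8 [ 0.436 -0.125] ([np.float64(-0.268), np.float64(-0.112), np.float64(-0.001)], np.float64(34.5))
9 [ 0.423 -0.154] ([np.float64(-0.291), np.float64(-0.133), np.float64(-0.001)], np.float64(38.5))
```

```bash
python3 - <<'E'
from h import *
for x,y,w in [(.468,.12,8),(.47,.08,-2),(.47,.05,-12),(.47,.02,-22),(.47,-.01,-32),(.47,-.04,-42),(.475,-.08,-52),(.48,-.12,-62),(.483,-.164,-72),(.483,-.164,-80)]:
    print(row([x,y,.239],w))
E
```

```text
([np.float64(-0.045), np.float64(-0.003), np.float64(0.0)], np.float64(10.5))
([np.float64(-0.084), np.float64(-0.014), np.float64(-0.0)], np.float64(20.5))
([np.float64(-0.112), np.float64(-0.024), np.float64(-0.0)], np.float64(30.5))
([np.float64(-0.141), np.float64(-0.033), np.float64(-0.0)], np.float64(40.5))
([np.float64(-0.169), np.float64(-0.043), np.float64(-0.0)], np.float64(50.5))
([np.float64(-0.198), np.float64(-0.052), np.float64(-0.0)], np.float64(60.5))
([np.float64(-0.237), np.float64(-0.06), np.float64(-0.0)], np.float64(70.5))
([np.float64(-0.277), np.float64(-0.068), np.float64(-0.0)], np.float64(80.5))
([np.float64(-0.319), np.float64(-0.079), np.float64(-0.0)], np.float64(90.5))
([np.float64(-0.319), np.float64(-0.079), np.float64(-0.0)], np.float64(98.5))
```

Emit:
{"fn": "carry_out", "kwargs": {
  "series": [
    [255, [-0.045, -0.003, 0], 10.5],
    [255, [-0.084, -0.014, 0], 20.5],
    [255, [-0.112, -0.024, 0], 30.5],
    [255, [-0.141, -0.033, 0], 40.5],
    [255, [-0.169, -0.043, 0], 50.5],
    [255, [-0.198, -0.052, 0], 60.5],
    [255, [-0.237, -0.06, 0], 70.5],
    [255, [-0.277, -0.068, 0], 80.5],
    [255, [-0.319, -0.079, 0], 90.5],
    [255, [-0.319, -0.079, 0], 98.5]
  ]
}}

```text
time_s: 3.65
tcp_pos: [0.4828, -0.1675, 0.2394]
eef_rot: [0.001, 0.997, 0.082, 0.001]
ft_force: [0.4, 0.4, 0.5]
finger_gap: 0.0008
```

```bash
python3 - <<'E'
from h import *
t,M,s=tool();print(t,yaw(M),s['time_s'],np.round(s['joint_pos'],2),s['finger_gap'],s['ft_force'])
for c in ["side","top","wrist"]: cv2.imwrite(f"pics/{c}1.png",bot.read_camera(c)[:,:,::-1])
print(np.round(bot.camera_info('wrist')['pose'],3))
E
```

```text
[ 0.48282618 -0.16749888  0.23944656] -80.59423806880694 3.65 [-0.39  0.38  0.8   1.94 -0.32  0.96 -0.84] 0.0007973415299915571 [0.40994001 0.43595516 0.46207187]
[[ 0.176 -0.949 -0.261  0.551]
 [-0.984 -0.17  -0.047 -0.152]
 [-0.     0.265 -0.964  0.385]
 [ 0.     0.     0.     1.   ]]
```

View pics/side1.png

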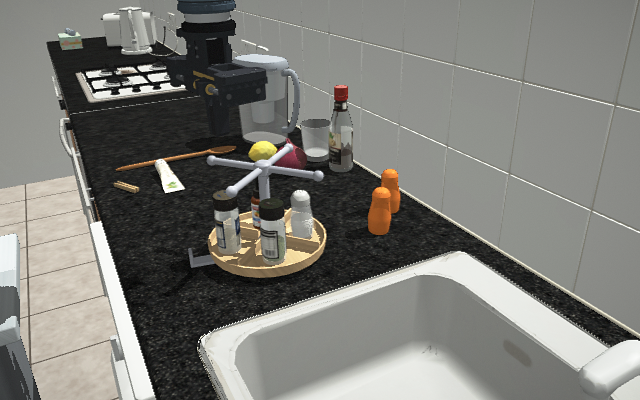

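View pics/wrist1.png

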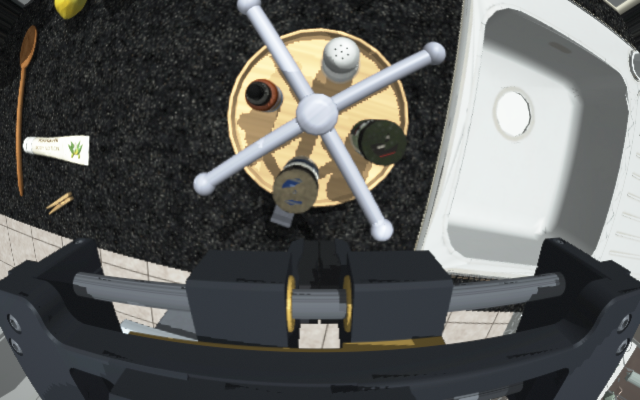

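View pics/top1.png

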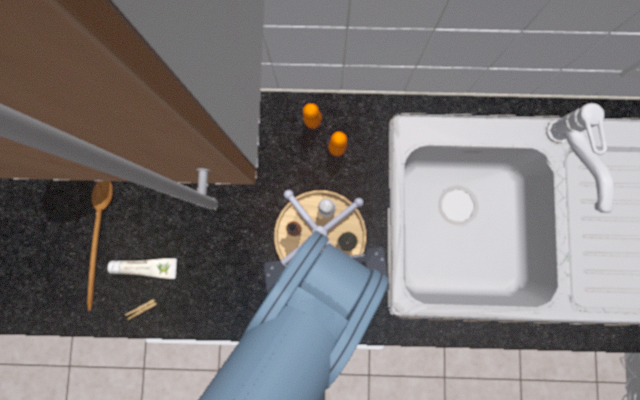

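```bash
cat >> h.py <<'E'
def wz(p,z,info=None):
    i=info or bot.camera_info('wrist');P=np.array(i['pose']);v=np.array([p[0]-i['cx'],p[1]-i['cy']]);r=np.hypot(*v);th=r/i['fx']
    d=P[:3,:3]@np.array([*(v/r*np.sin(th)),np.cos(th)]);o=P[:3,3];return o+d*(z-o[2])/d[2]
def az(q,c=C): return np.degrees(np.arctan2(q[1]-c[1],q[0]-c[0])),np.hypot(q[0]-c[0],q[1]-c[1])
E
python3 - <<'E'
from h import *
print(proj('side',tool()[0]),proj('top',tool()[0]))
a=cv2.imread("pics/wrist1.png")[0:240,180:470]; cv2.imwrite("pics/wrist1z.png",cv2.resize(a,None,fx=2.5,fy=2.5,interpolation=3))
h=wz((317,114),.174);print('hub',h)
for n,p,z in [('e1',(249,5),.162),('e4',(434,53),.162),('e3',(381,231),.162),('e2',(204,184),.162),('cap',(341,55),.1),('tab',(280,222),.027)]:
    q=wz(p,z);print(n,np.round(q,4),np.round(az(q),4),np.round(az(q,h),4))
E
```

```text
(np.float64(219.22562399267895), np.float64(134.24658966160206)) (np.float64(324.77749751054836), np.float64(273.7031973589481))
hub [ 0.55549004 -0.15010074  0.174     ]
e1 [ 0.6309 -0.0858  0.162 ] [41.2542  0.0989] [40.4783  0.0991]
e4 [ 0.6203 -0.2266  0.162 ] [-49.8444   0.0989] [-49.7347   0.1003]
e3 [ 0.4779 -0.2144  0.162 ] [-1.411431e+02  1.010000e-01] [-1.403847e+02  1.008000e-01]
e2 [ 0.4909 -0.0731  0.162 ] [1.301185e+02 1.018000e-01] [1.300086e+02 1.005000e-01]
cap [ 0.6155 -0.161   0.1   ] [-9.6362  0.0599] [-10.31    0.061]
tab [ 0.4234 -0.1266  0.027 ] [1.696249e+02 1.353000e-01] [1.699251e+02 1.341000e-01]
```

View pics/wrist1z.png

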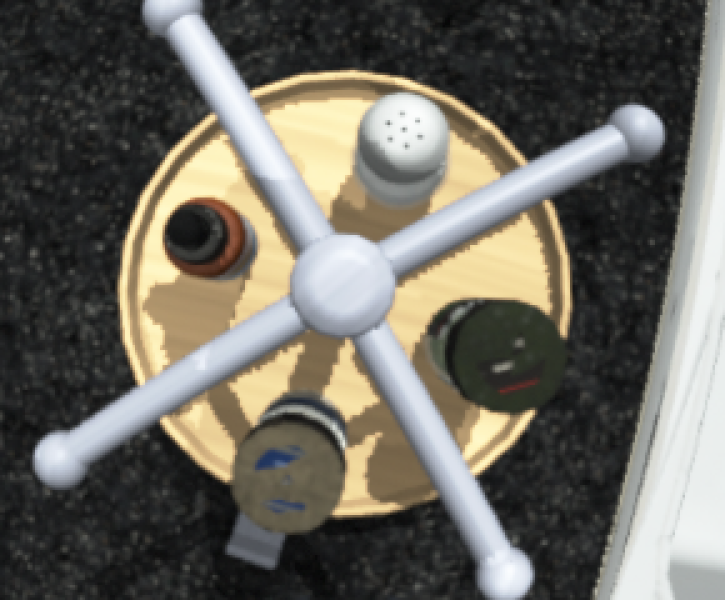

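Emit:
{"fn": "carry_out", "kwargs": {
  "series": [
    [255, [0, -0.006, 0.03], 0],
    [255, [0, -0.006, 0.06], 0],
    [255, [0, -0.006, 0.094], 0],
    [255, [0, -0.006, 0.094], 0],
    [255, [0, -0.006, 0.094], 0]
  ]
}}

```text
time_s: 4.42
tcp_pos: [0.4828, -0.1576, 0.1459]
eef_rot: [-0.0, 0.996, 0.089, 0.001]
ft_force: [-0.2, -0.2, -0.2]
finger_gap: 0.0007
```

```bash
sed -i 's/^C=.*/C=np.array([.556,-.1506])/' h.py; cat >> h.py <<'E'
def arc(phis,r=.075,z=.145):
    for p in phis:
        a=np.radians(p);d,t=row([C[0]+r*np.cos(a),C[1]+r*np.sin(a),z],p+90)
        print(p,[float(v) for v in d],float(t))
E
python3 - <<'E'
from h import *
t,M,s=tool();print(t,yaw(M),az(t),s['ft_force'],s['time_s'])
print('cap',az(wz((341.2,51.4),.11,None)) if 0 else '')
arc(np.arange(-168,-117,5.2).round(1))
E
```

```text
[ 0.4828401  -0.15757226  0.14592073] -79.75606948249688 (np.float64(-174.55605996137854), np.float64(0.07349137916535141)) [-0.16618075 -0.22649333 -0.18027766] 4.425
cap 
-168.0 [-0.002, 0.008, 0.001] -1.8
-162.8 [-0.001, 0.015, 0.001] -7.0
-157.6 [-0.0, 0.022, 0.001] -12.2
-152.4 [0.002, 0.029, 0.001] -17.4
-147.2 [0.004, 0.035, 0.001] -22.6
-142.0 [0.007, 0.041, 0.001] -27.8
-136.8 [0.01, 0.047, 0.001] -33.0
-131.6 [0.014, 0.052, 0.001] -38.2
-126.4 [0.019, 0.058, 0.001] -43.4
-121.2 [0.024, 0.062, 0.001] -48.6
```

Emit:
{"fn": "carry_out", "kwargs": {
  "series": [
    [255, [-0.002, 0.008, 0.001], -2],
    [255, [-0.001, 0.015, 0.001], -7],
    [255, [0, 0.022, 0.001], -12],
    [255, [0.002, 0.029, 0.001], -17.5],
    [255, [0.004, 0.035, 0.001], -22.5],
    [255, [0.007, 0.041, 0.001], -28],
    [255, [0.01, 0.047, 0.001], -33],
    [255, [0.014, 0.052, 0.001], -38],
    [255, [0.019, 0.058, 0.001], -43.5],
    [255, [0.024, 0.062, 0.001], -48.5]
  ]
}}

```text
time_s: 5.68
tcp_pos: [0.5175, -0.2138, 0.1464]
eef_rot: [0.0, 0.87, 0.492, 0.001]
ft_force: [-2.9, 2.4, 0.8]
finger_gap: 0.0006
```

```bash
python3 - <<'E'
from h import *
t,M,s=tool();print(t,yaw(M),az(t),s['ft_force'],s['time_s'],np.round(s['joint_pos'],2))
cv2.imwrite("pics/side2.png",bot.read_camera('side')[:,:,::-1]);cv2.imwrite("pics/wrist2.png",bot.read_camera('wrist')[:,:,::-1])
arc(np.arange(-116,-65,5.2).round(1))
E
```

```text
[ 0.51749226 -0.21383075  0.14639924] -31.001412961595598 (np.float64(-121.3415530129337), np.float64(0.07403359752228977)) [-2.93903843  2.43625964  0.77024473] 5.675 [-0.03  0.54  0.45  1.88 -0.32  0.8   0.05]
-116.0 [-0.001, 0.006, 0.002] -5.2
-110.8 [0.0, 0.012, 0.002] -10.4
-105.6 [0.002, 0.019, 0.002] -15.6
-100.4 [0.004, 0.026, 0.002] -20.8
-95.2 [0.007, 0.032, 0.002] -26.0
-90.0 [0.01, 0.038, 0.002] -31.2
-84.8 [0.014, 0.043, 0.002] -36.4
-79.6 [0.018, 0.049, 0.002] -41.6
-74.4 [0.023, 0.054, 0.002] -46.8
-69.2 [0.028, 0.058, 0.002] -52.0
```

View pics/side2.png

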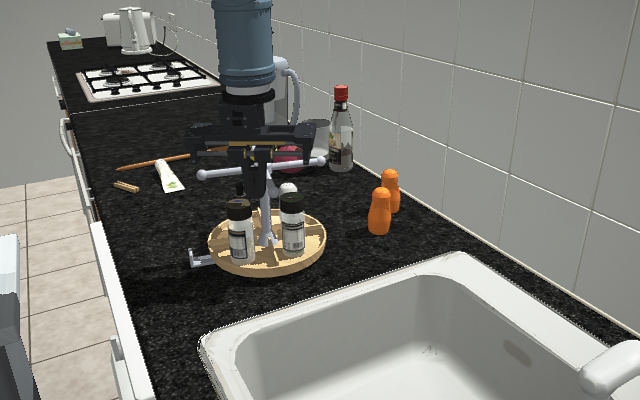

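View pics/wrist2.png

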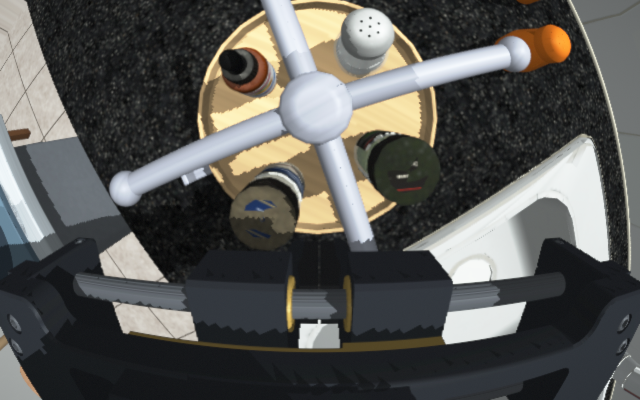

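Emit:
{"fn": "carry_out", "kwargs": {
  "series": [
    [255, [-0.001, 0.006, 0.002], -5],
    [255, [0, 0.012, 0.002], -10.5],
    [255, [0.002, 0.019, 0.002], -15.5],
    [255, [0.004, 0.026, 0.002], -21],
    [255, [0.007, 0.032, 0.002], -26],
    [255, [0.01, 0.038, 0.002], -31],
    [255, [0.014, 0.043, 0.002], -36.5],
    [255, [0.018, 0.049, 0.002], -41.5],
    [255, [0.023, 0.054, 0.002], -47],
    [255, [0.028, 0.058, 0.002], -52]
  ]
}}

```text
time_s: 7.02
tcp_pos: [0.5819, -0.2214, 0.1456]
eef_rot: [0.002, 0.567, 0.824, 0.0]
ft_force: [-3.7, -0.9, 0.1]
finger_gap: 0.0001
```

```bash
python3 - <<'E'
from h import *
t,M,s=tool();print(t,yaw(M),az(t),s['ft_force'],s['time_s'],np.round(s['joint_pos'],2))
im=bot.read_camera('wrist');cv2.imwrite("pics/wrist3.png",im[:,:,::-1]);print(bot.camera_info('wrist')['pose'].tolist() if hasattr(bot.camera_info('wrist')['pose'],'tolist') else bot.camera_info('wrist')['pose'])
for l in ["cross_hub","arm1_end","salt_shaker"]:print(l,[(np.round(d['centre']).tolist(),round(d['confidence'],2)) for d in bot.tip_of(l,'wrist')][:5])
E
```

```text
[ 0.58185834 -0.22143761  0.14564205] 20.877572492462402 (np.float64(-69.94604984993343), np.float64(0.07540968528446447)) [-3.703143   -0.85483726  0.1376876 ] 7.025 [ 0.14  0.6   0.21  1.7  -0.16  0.85  0.78]
[[0.9328811876804368, 0.34586456926282483, 0.10055043212527082, 0.5583703776673716], [0.3601624311338914, -0.8988111121014677, -0.24984316673194848, -0.15759573947190744], [0.003963946475792342, 0.2692884782005423, -0.9630514018663664, 0.2915709225522105], [0.0, 0.0, 0.0, 1.0]]
cross_hub [([318.0, 105.0], 0.91), ([518.0, 57.0], 0.41)]
arm1_end [([280.0, 178.0], 0.58), ([126.0, 176.0], 0.22)]
salt_shaker [([545.0, 197.0], 0.94), ([487.0, 224.0], 0.9), ([358.0, 58.0], 0.63)]
```

View pics/wrist3.png

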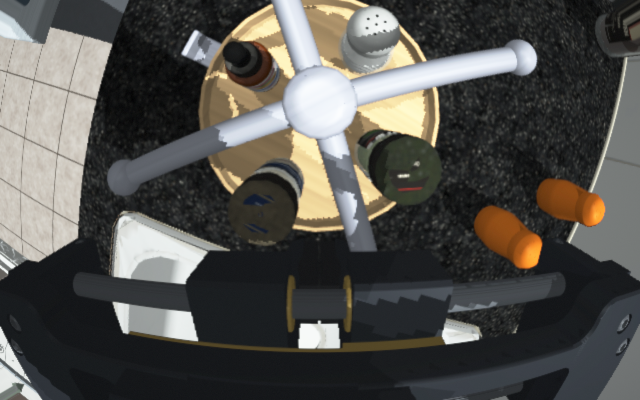

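```bash
python3 - <<'E'
from h import *
h=wz((319,104),.174);print(h)
for n,p,z in [('L',(124,177),.162),('R',(521,57),.162),('cap',(376,22),.11)]:
    q=wz(p,z);print(n,np.round(q,4),np.round(az(q),3),np.round(az(q,h),3))
q0=np.round(az(wz((124,177),.162)-wz((521,57),.162),[0,0]),3);print(q0)
E
```

```text
[ 0.55724103 -0.151661    0.174     ]
L [ 0.4783 -0.2117  0.162 ] [-1.41832e+02  9.90000e-02] [-1.42757e+02  9.90000e-02]
R [ 0.6372 -0.0881  0.162 ] [37.593  0.103] [38.489  0.102]
cap [ 0.5697 -0.0886  0.11  ] [7.7552e+01 6.4000e-02] [7.8836e+01 6.4000e-02]
[-142.125    0.201]
```

```bash
python3 - <<'E'
from h import *
arc([-78],z=.17);arc([-80],z=.22);arc(range(-90,-170,-10),z=.225)
E
```

```text
-78 [0.001, -0.012, -0.024] 8.7
-80 [0.001, -0.014, -0.074] 10.7
-90 [0.005, -0.027, -0.08] 20.7
-100 [0.011, -0.038, -0.08] 30.7
-110 [0.018, -0.049, -0.08] 40.7
-120 [0.028, -0.058, -0.08] 50.7
-130 [0.038, -0.065, -0.08] 60.7
-140 [0.05, -0.071, -0.08] 70.7
-150 [0.063, -0.074, -0.08] 80.7
-160 [0.076, -0.075, -0.08] 90.7
```

Emit:
{"fn": "carry_out", "kwargs": {
  "series": [
    [255, [0.001, -0.012, 0], 0],
    [255, [0.001, -0.014, -0.055], 0],
    [255, [0.003, -0.02, -0.08], 10.5],
    [255, [0.01, -0.036, -0.08], 21],
    [255, [0.018, -0.049, -0.08], 31.5],
    [255, [0.028, -0.058, -0.08], 42],
    [255, [0.038, -0.065, -0.08], 52],
    [255, [0.05, -0.071, -0.08], 62],
    [255, [0.063, -0.074, -0.08], 72],
    [255, [0.08, -0.075, -0.08], 82]
  ]
}}

```text
time_s: 8.48
tcp_pos: [0.4831, -0.1728, 0.2252]
eef_rot: [0.001, 0.97, 0.243, 0.003]
ft_force: [-0.1, 0.5, -0.2]
finger_gap: 0.0001
```

```bash
python3 - <<'E'
from h import *
t,M,s=tool();print(t,yaw(M),az(t),s['ft_force'],s['time_s'])
arc([-173],z=.225);arc([-173],z=.146)
E
```

```text
[ 0.4831196  -0.17284132  0.22524409] -61.816515853745514 (np.float64(-163.02909246410016), np.float64(0.076198617944107)) [-0.05543536  0.48197901 -0.23833034] 8.475
-173 [0.005, -0.012, 0.0] 21.2
-173 [0.004, -0.013, 0.079] 21.2
```

Emit:
{"fn": "carry_out", "kwargs": {
  "series": [
    [255, [0.003, -0.006, 0], 10.5],
    [255, [0.004, -0.0125, 0], 21],
    [255, [0.004, -0.0125, 0.03], 21],
    [255, [0.004, -0.0125, 0.06], 21],
    [255, [0.004, -0.0125, 0.079], 21],
    [255, [0.004, -0.0125, 0.079], 21]
  ]
}}

```text
time_s: 9.22
tcp_pos: [0.4797, -0.1601, 0.1455]
eef_rot: [0.0, 0.998, 0.062, 0.002]
ft_force: [-0.0, -0.0, -0.3]
finger_gap: 0.0002
```

```bash
python3 - <<'E'
from h import *
t,M,s=tool();print(t,yaw(M),az(t),s['ft_force'],s['time_s'])
arc(np.arange(-168,-117,5.2).round(1),z=.146)
E
```

```text
[ 0.47974368 -0.16012504  0.14548075] -82.91825532320728 (np.float64(-172.8801620292102), np.float64(0.07684889150960786)) [-0.02816947 -0.0396333  -0.2822675 ] 9.225
-168.0 [0.002, 0.006, -0.001] -4.9
-162.8 [0.003, 0.013, -0.0] -10.1
-157.6 [0.005, 0.02, -0.0] -15.3
-152.4 [0.007, 0.026, -0.0] -20.5
-147.2 [0.009, 0.032, -0.0] -25.7
-142.0 [0.013, 0.038, -0.0] -30.9
-136.8 [0.016, 0.044, -0.0] -36.1
-131.6 [0.021, 0.049, -0.0] -41.3
-126.4 [0.025, 0.054, -0.0] -46.5
-121.2 [0.03, 0.059, -0.0] -51.7
```

Emit:
{"fn": "carry_out", "kwargs": {
  "series": [
    [255, [0.002, 0.006, 0], -5],
    [255, [0.003, 0.013, 0], -10],
    [255, [0.005, 0.02, 0], -15.5],
    [255, [0.007, 0.026, 0], -20.5],
    [255, [0.009, 0.032, 0], -25.5],
    [255, [0.013, 0.038, 0], -31],
    [255, [0.016, 0.044, 0], -36],
    [255, [0.021, 0.049, 0], -41.5],
    [255, [0.025, 0.054, 0], -46.5],
    [255, [0.03, 0.059, 0], -51.5]
  ]
}}

```text
time_s: 10.48
tcp_pos: [0.516, -0.2144, 0.1466]
eef_rot: [0.001, 0.872, 0.49, 0.001]
ft_force: [-3.7, 3.1, 0.5]
finger_gap: 0.0004
```

```bash
python3 - <<'E'
from h import *
t,M,s=tool();print(t,yaw(M),az(t),s['ft_force'],s['time_s'])
arc(np.linspace(-116,-71,9).round(1),z=.146)
E
```

```text
[ 0.51601468 -0.2144436   0.14662923] -31.290141346771517 (np.float64(-122.05896287791961), np.float64(0.07533147611018429)) [-3.68753913  3.06790159  0.50403864] 10.475
-116.0 [0.001, 0.008, 0.001] -5.3
-110.4 [0.002, 0.015, 0.001] -10.9
-104.8 [0.003, 0.022, 0.001] -16.5
-99.1 [0.006, 0.029, 0.001] -22.2
-93.5 [0.009, 0.036, 0.001] -27.8
-87.9 [0.013, 0.042, 0.001] -33.4
-82.2 [0.017, 0.048, 0.001] -39.1
-76.6 [0.022, 0.054, 0.001] -44.7
-71.0 [0.027, 0.059, 0.001] -50.3
```

Stop a couple of degrees short, then measure.

Emit:
{"fn": "carry_out", "kwargs": {
  "series": [
    [255, [0.001, 0.008, 0.001], -5],
    [255, [0.002, 0.015, 0.001], -11],
    [255, [0.003, 0.022, 0.001], -16.5],
    [255, [0.006, 0.029, 0.001], -22],
    [255, [0.009, 0.036, 0.001], -28],
    [255, [0.013, 0.042, 0.001], -33.5],
    [255, [0.017, 0.048, 0.001], -39],
    [255, [0.022, 0.054, 0.001], -45],
    [255, [0.027, 0.059, 0.001], -50.5],
    [255, [0.027, 0.059, 0.001], -50.5]
  ]
}}

```text
time_s: 11.72
tcp_pos: [0.5805, -0.2226, 0.1468]
eef_rot: [0.002, 0.58, 0.815, 0.001]
ft_force: [-0.3, -0.4, -0.2]
finger_gap: 0.0006
```

```bash
python3 - <<'E'
from h import *
t,M,s=tool();print(t,yaw(M),az(t),s['ft_force'],s['time_s'])
for c in ['wrist','side','top']:cv2.imwrite(f"pics/{c}4.png",bot.read_camera(c)[:,:,::-1])
a=cv2.imread("pics/side4.png")[100:320,150:410]; cv2.imwrite("pics/side4z.png",cv2.resize(a,None,fx=2.7,fy=2.7,interpolation=3))
E
```

```text
[ 0.58053715 -0.22256798  0.14684787] 19.11325739173866 (np.float64(-71.17342350591863), np.float64(0.0760359230015333)) [-0.31242349 -0.38324851 -0.16929718] 11.725
```

View pics/wrist4.png

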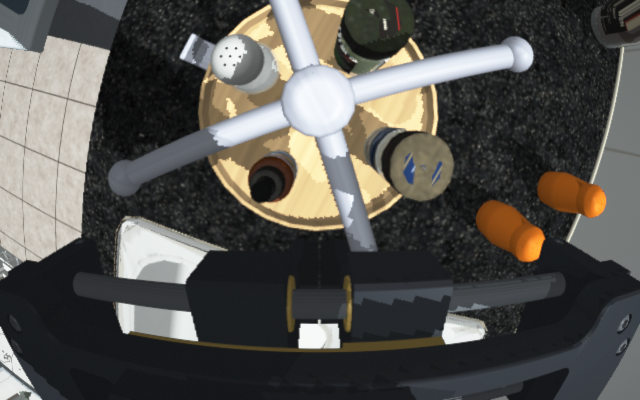

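View pics/side4z.png

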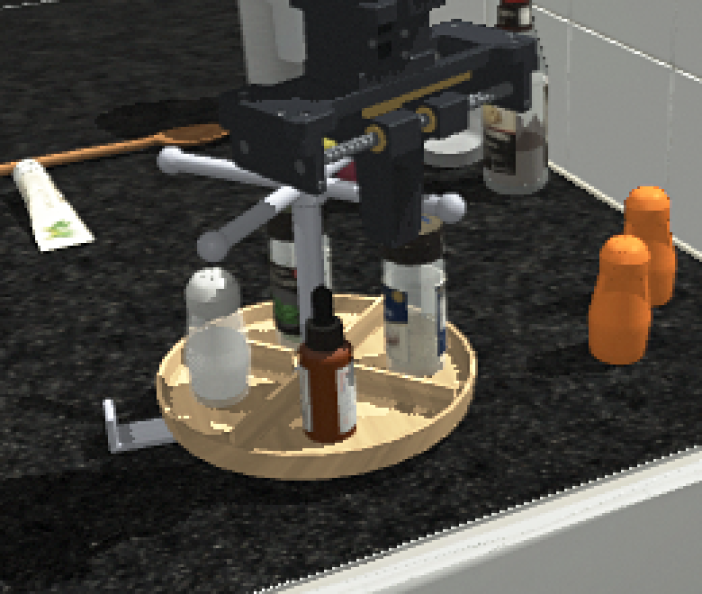

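```bash
python3 - <<'E'
import cv2
a=cv2.imread("pics/wrist4.png")[0:200,100:300]; cv2.imwrite("pics/wrist4z.png",cv2.resize(a,None,fx=3,fy=3,interpolation=3))
E
```

```text
(no output)
```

View pics/wrist4z.png

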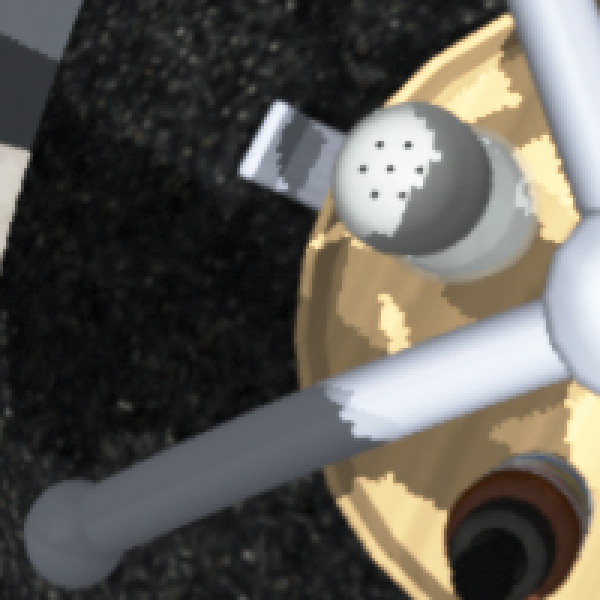

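```bash
python3 - <<'E'
from h import *
for n,p,z in [('L',(124,177),.162),('R',(517,55),.162)]:
    q=wz(p,z);print(n,np.round(q,4),np.round(az(q),3))
print(np.round(az(wz((124,177),.162)-wz((517,55),.162),[0,0]),3))
E
```

```text
L [ 0.4755 -0.2108  0.162 ] [-1.43225e+02  1.01000e-01]
R [ 0.6366 -0.091   0.162 ] [36.485  0.1  ]
[-143.37     0.201]
```

```bash
python3 - <<'E'
from h import *
h=wz((319,101),.174);print(h)
for n,p,z in [('cap',(230,56.3),.11),('tab',(187.3,46.7),.027)]:
    q=wz(p,z);print(n,np.round(q,4),np.round(az(q),3),np.round(az(q,h),3))
# final targets
t,M,_=tool();print(az(t))
arc([-69.2,-67.2],z=.146)
E
```

```text
[ 0.55637675 -0.15144749  0.174     ]
cap [ 0.4958 -0.1372  0.11  ] [1.67462e+02 6.20000e-02] [1.66776e+02 6.20000e-02]
tab [ 0.424  -0.1279  0.027 ] [1.70223e+02 1.34000e-01] [1.69894e+02 1.34000e-01]
(np.float64(-71.16599754895542), np.float64(0.07604864348371693))
-69.2 [0.001, 0.003, 0.001] -1.7
-67.2 [0.001, 0.005, 0.001] -3.7
```

Emit:
{"fn": "carry_out", "kwargs": {
  "series": [
    [255, [0.001, 0.002, 0.001], -1.5],
    [255, [0.001, 0.004, 0.001], -3],
    [255, [0.001, 0.004, 0.001], -3],
    [255, [0.001, 0.004, 0.001], -3]
  ]
}}

```text
time_s: 12.38
tcp_pos: [0.5841, -0.2201, 0.1455]
eef_rot: [0.002, 0.559, 0.829, 0.001]
ft_force: [-0.6, 0.1, 1.0]
finger_gap: 0.0004
```

```bash
python3 - <<'E'
from h import *
t,M,s=tool();print(t,yaw(M),az(t),s['ft_force'],s['time_s'])
cv2.imwrite("pics/wrist5.png",bot.read_camera('wrist')[:,:,::-1])
a=cv2.imread("pics/wrist5.png")[0:200,100:300]; cv2.imwrite("pics/wrist5z.png",cv2.resize(a,None,fx=3,fy=3,interpolation=3))
E
```

```text
[ 0.58407433 -0.22009418  0.14550766] 22.069678220329806 (np.float64(-68.0022280428136), np.float64(0.07495070932244924)) [-0.56082898  0.09198219  1.01147793] 12.375
```

View pics/wrist5z.png

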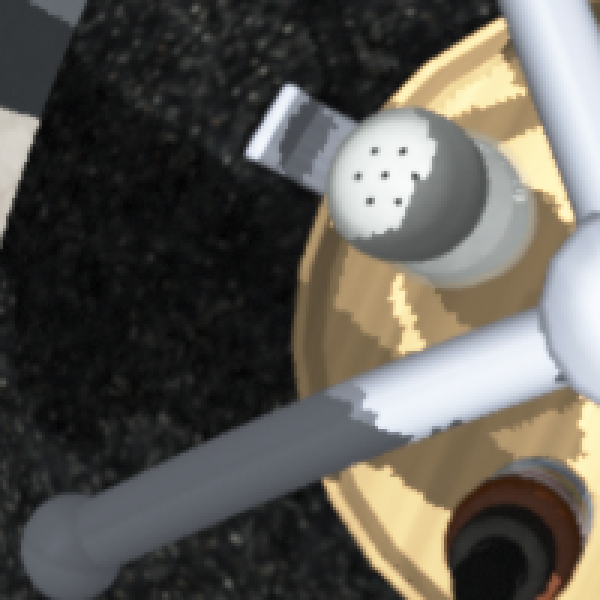

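View pics/wrist5.png

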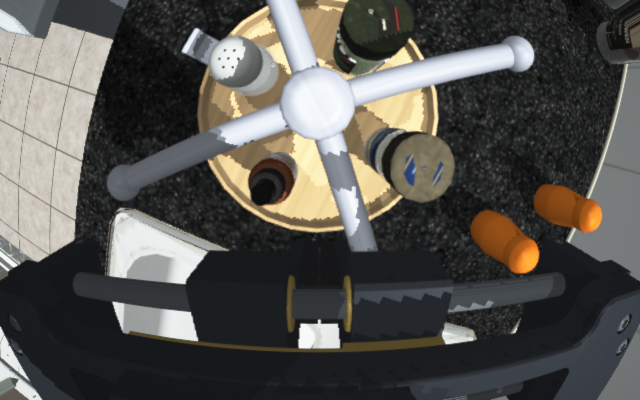

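```bash
python3 - <<'E'
from h import *
h=wz((319,103),.174);print(h)
for n,p,z in [('cap',(100+385/3,176/3),.11),('tab',(100+270/3,123/3),.027),('L',(124,182),.162),('R',(518,54),.162)]:
    q=wz(p,z);print(n,np.round(q,4),np.round(az(q),3),np.round(az(q,h),3))
E
```

```text
[ 0.55646902 -0.15112332  0.174     ]
cap [ 0.4948 -0.1411  0.11  ] [1.71151e+02 6.20000e-02] [1.70743e+02 6.20000e-02]
tab [ 0.4237 -0.1281  0.027 ] [1.70347e+02 1.34000e-01] [1.70161e+02 1.35000e-01]
L [ 0.4797 -0.2158  0.162 ] [-1.3947e+02  1.0000e-01] [-1.39871e+02  1.00000e-01]
R [ 0.6328 -0.0856  0.162 ] [40.247  0.101] [40.647  0.101]
```

Emit:
{"fn": "carry_out", "kwargs": {
  "series": [
    [255, [0, -0.012, 0], 0],
    [255, [0, -0.014, -0.03], 0],
    [255, [0, -0.014, -0.09], 0],
    [255, [0.0, -0.02, -0.1], 10],
    [255, [0.008, -0.035, -0.1], 20],
    [255, [0.018, -0.049, -0.1], 30],
    [255, [0.038, -0.065, -0.1], 41],
    [255, [0.063, -0.075, -0.1], 51],
    [255, [0.09, -0.085, -0.1], 60],
    [255, [0.11, -0.085, -0.1], 60]
  ]
}}

```text
time_s: 13.68
tcp_pos: [0.4616, -0.1495, 0.2448]
eef_rot: [0.001, 0.899, 0.438, 0.002]
ft_force: [0.0, -0.6, 0.6]
finger_gap: 0.0005
```

```bash
python3 - <<'E'
from h import *
t,M,s=tool();print(t,yaw(M),az(t),s['ft_force'],s['time_s'])
for c in ['wrist','side','top']:cv2.imwrite(f"pics/{c}6.png",bot.read_camera(c)[:,:,::-1])
import numpy as np
i=bot.camera_info('wrist');print(np.round(i['pose'],4).tolist())
a=cv2.imread("pics/side6.png")[100:320,150:410]; cv2.imwrite("pics/side6z.png",cv2.resize(a,None,fx=2.7,fy=2.7,interpolation=3))
E
```

```text
[ 0.46164566 -0.14951207  0.24478092] -38.068554774751966 (np.float64(179.3393918174722), np.float64(0.09436060862241996)) [ 0.03195865 -0.6336686   0.64606007] 13.675
[[0.7898, -0.5925, -0.1588, 0.5049], [-0.6134, -0.7614, -0.2098, -0.0964], [0.0034, 0.2631, -0.9647, 0.3913], [0.0, 0.0, 0.0, 1.0]]
```

View pics/wrist6.png

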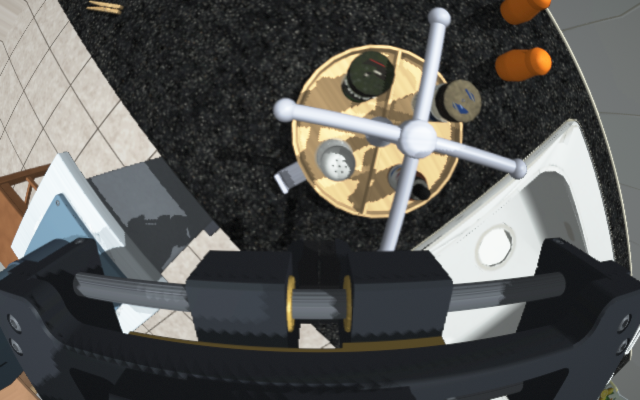

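View pics/side6z.png

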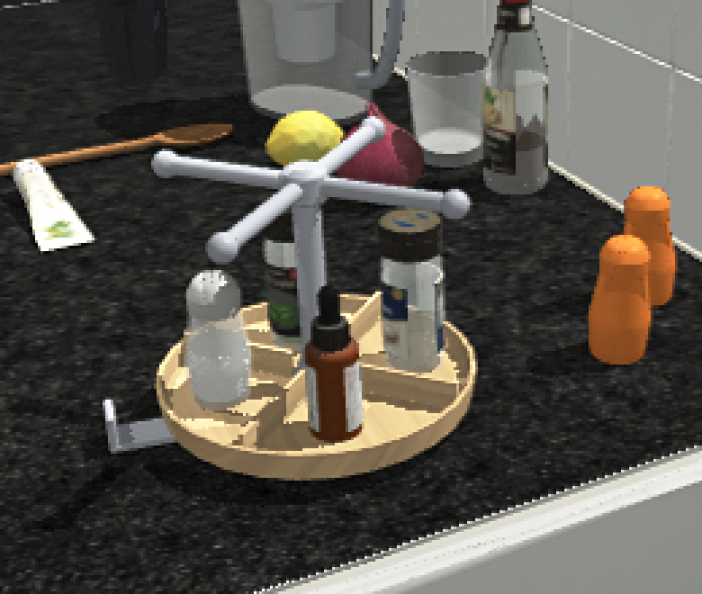

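```bash
python3 - <<'E'
from h import *
for p in [(411,142)]: print('hub',wz(p,.174)) 
h=wz((417,139),.174);print(h)
for n,p,z in [('cap',(338,164),.11),('tab',(285,183),.027)]:
    q=wz(p,z);print(n,np.round(q,4),np.round(az(q),3))
for y,w in [(-.1,-30),(-.05,-20),(0,-10),(.05,0),(.1,10),(.15,16)]: print(row([.45,y,.245],w))
E
```

```text
hub [ 0.55001463 -0.14770555  0.174     ]
[ 0.55503543 -0.14860395  0.174     ]
cap [ 0.4959 -0.1382  0.11  ] [1.68311e+02 6.10000e-02]
tab [ 0.4291 -0.1297  0.027 ] [1.7064e+02 1.2900e-01]
([np.float64(0.031), np.float64(-0.041), np.float64(0.0)], np.float64(-7.8))
([np.float64(0.071), np.float64(-0.071), np.float64(0.0)], np.float64(-17.8))
([np.float64(0.11), np.float64(-0.102), np.float64(0.0)], np.float64(-27.8))
([np.float64(0.15), np.float64(-0.133), np.float64(0.0)], np.float64(-37.8))
([np.float64(0.189), np.float64(-0.163), np.float64(0.0)], np.float64(-47.8))
([np.float64(0.229), np.float64(-0.194), np.float64(0.0)], np.float64(-53.8))
```

Emit:
{"fn": "carry_out", "kwargs": {
  "series": [
    [255, [0.031, -0.041, 0], -8],
    [255, [0.071, -0.071, 0], -18],
    [255, [0.11, -0.102, 0], -28],
    [255, [0.15, -0.133, 0], -38],
    [255, [0.189, -0.163, 0], -48],
    [255, [0.229, -0.194, 0], -54],
    [255, [0.26, -0.21, 0], -54],
    [255, [0.26, -0.21, 0], -54]
  ]
}}

```text
time_s: 14.82
tcp_pos: [0.4575, 0.1865, 0.245]
eef_rot: [0.001, 0.599, 0.8, 0.002]
ft_force: [-0.8, -0.8, -0.1]
finger_gap: 0.0007
```

```bash
python3 - <<'E'
from h import *
t,M,s=tool();print(t,s['ft_force'],s['time_s'])
for c in ['top']:cv2.imwrite(f"pics/{c}7.png",bot.read_camera(c)[:,:,::-1])
a=cv2.imread("pics/top7.png")[160:310,260:390]; cv2.imwrite("pics/top7z.png",cv2.resize(a,None,fx=4,fy=4,interpolation=3))
a=cv2.imread("pics/wrist6.png")[80:220,250:450]; cv2.imwrite("pics/wrist6z.png",cv2.resize(a,None,fx=4,fy=4,interpolation=3))
E
```

```text
[0.45745547 0.18654729 0.24502824] [-0.8212205  -0.80503935 -0.12327162] 14.825
```

View pics/top7z.png

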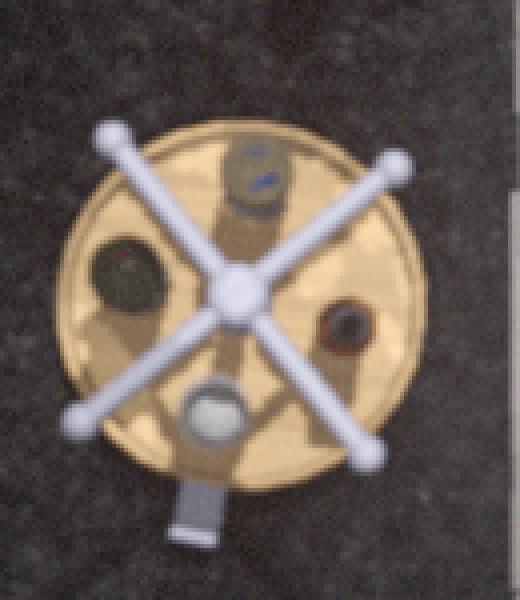

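View pics/wrist6z.png

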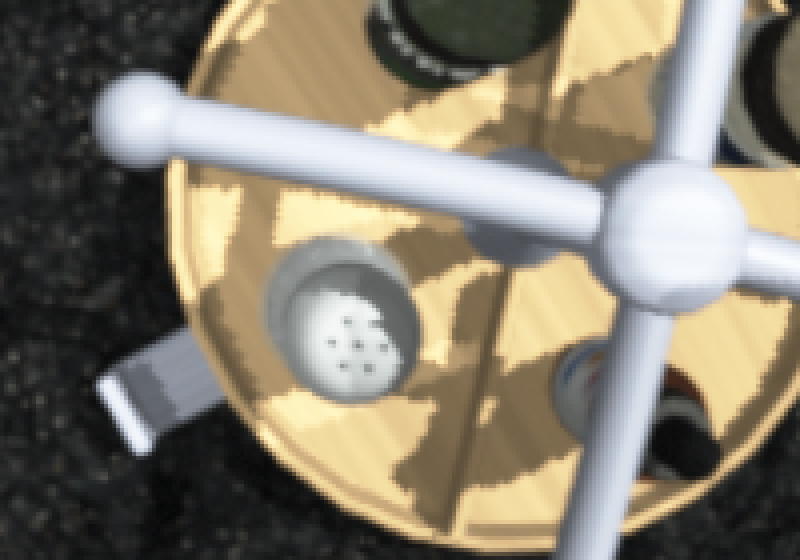

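```bash
python3 - <<'E'
from h import *
z=lambda x,y:(260+x/4,160+y/4)
E=[atz('top',z(*p),.162) for p in [(113,138),(80,418),(366,452),(395,168)]]
c=np.mean(E,0);print(c,[np.round(az(q,c),3).tolist() for q in E])
for C2 in (C,c):
  for n,p,h in [('cap',(217,416),.1),('cap110',(217,416),.11),('tab',(193,535),.027),('tabmid',(200,505),.012)]:
    q=atz('top',z(*p),h);print(n,np.round(q,4),np.round(az(q,C2),3))
E
```

```text
[ 0.55797872 -0.15151759  0.162     ] [[40.555, 0.1], [129.702, 0.099], [-139.839, 0.1], [-50.198, 0.1]]
cap [ 0.4949 -0.141   0.1   ] [1.71094e+02 6.20000e-02]
cap110 [ 0.4953 -0.1413  0.11  ] [1.71261e+02 6.10000e-02]
tab [ 0.4254 -0.1275  0.027 ] [1.69955e+02 1.33000e-01]
tabmid [ 0.4409 -0.1305  0.012 ] [1.7009e+02 1.1700e-01]
cap [ 0.4949 -0.141   0.1   ] [1.70556e+02 6.40000e-02]
cap110 [ 0.4953 -0.1413  0.11  ] [1.70714e+02 6.40000e-02]
tab [ 0.4254 -0.1275  0.027 ] [1.69718e+02 1.35000e-01]
tabmid [ 0.4409 -0.1305  0.012 ] [1.69819e+02 1.19000e-01]
```

```bash
python3 - <<'E'
from h import *
s=bot.read_state();print(s['time_s'],np.abs(s['joint_vel']).max(),s['tcp_pos'])
print(bot.hand_in())
E
```

```text
14.875 0.030199059049101386 [0.45727845 0.18435382 0.24486436]
the job is handed in; nothing more can be done
None
```

I turned the carousel about 180° anticlockwise, in two gentle strokes with the shut fingers against arms 3 and 2 of the cross. I then nudged it the last 3° so the salt shaker stands at the tab, and handed the job in at about 15 s.

- **Alignment:** in the final top view the shaker's cap lies at about 171° and the tab at about 170°, so it is in line to within roughly 1°. The wrist view taken just after the last nudge agreed to about 1°.
- **Disagreement:** one wrist view, taken right after I drew the hand back, gave 168.3° for the cap against 170.6° for the tab. I think I picked the pixels roughly in that picture. I did not recompute it and trusted the other two views.
- **Jars and bottles:** all four were standing on the tray in the last pictures, and the fingers went only into the free air below the arms.
- **Forces and hand:** the push forces I read were at most about 5 N. At hand-in the hand was more than 30 cm from the carousel and the arm was almost still.

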